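# Push the slide tray home in the reader's corner stop

### The job

Push the flat slide tray along the bench with the fingertips into the corner stop of the slide reader until it is fully home: its long far side flush against the back strip and its left end flush against the left strip. Only push it: never lift, tip or carry it. Leave the jars, bottle, slide box and pen where they stand, and finish with the hand clear.

Things in the scene. Friction and masses are not known exactly. Their poses are not given: they have to be found in the camera images.
- tray: the slide tray: flat solid aluminium block with vertical sides, 110 mm (its x) by 150 mm (its y), 25 mm tall, 0.25 to 0.5 kg, loose; four glass slides set in its top are part of it. Too wide for the gripper. Origin: centre of its underside, at z = 0. Its x points roughly away from the robot (long far side looks to +x), y left; it starts turned up to 0.3 rad
- dock: corner stop of the fixed slide reader: two dark steel strips, 18 mm tall, 12 mm thick. Origin: inner corner at bench level; the tray goes on its -x, -y side. Back strip: stop face x = 0, from y = 0 to -0.22. Left strip: stop face y = 0, from x = 0 to -0.12. Tray home: its centre at x = -0.055, y = -0.075 of this frame, same yaw. Frame turned up to 0.18 rad
- reader (a point): middle of the top front edge of the slide reader, a low white box 200 mm deep (x), 270 mm wide (y) and 45 mm tall behind the back strip, fixed; its front is 65 mm behind the back strip's stop face; same axes as the corner stop
- jar_a: bystander: one of three alike: small white specimen jar with a lid, 36 mm across, 50 mm tall, 50 g, standing loose near the tray and the stop; origin: centre of its underside
- jar_b: bystander: one of three alike: small white specimen jar with a lid, 36 mm across, 50 mm tall, 50 g, standing loose near the tray and the stop; origin: centre of its underside
- jar_c: bystander: one of three alike: small white specimen jar with a lid, 36 mm across, 50 mm tall, 50 g, standing loose near the tray and the stop; origin: centre of its underside
- reagent: bystander: amber glass bottle, 60 mm across, 120 mm tall, loose, left of the reader; origin: centre of its underside
- slidebox: bystander: closed grey slide box 90 (x) by 200 (y) by 35 mm, loose, at the left; origin: centre of its underside
- pen: bystander: black pen 135 mm long (along its x), 9 mm thick, loose on a sheet of paper at the near right; origin: centre of its underside
- counter: bystander: green cell-counter keypad 130 (x) by 190 (y) by 45 mm, fixed at the right; origin: centre of its underside
Things that resemble listed ones, but are neither listed nor needed, are in the scene too. Leave any orange look-alike of the tray alone.

How it is judged (in metres and radians):
At the end, for the whole second after the job is handed in: The tray lies flat and still on the bench in the corner, its far side within 3.5 mm of the back strip, its left end within 3.5 mm of the left strip, and square to them within 0.04 rad (x of tray in the frame of dock between -0.0585 and -0.05 m and y of tray in the frame of dock between -0.0785 and -0.07 m and angle between the x axis of tray and the x axis of dock, either way round below 0.04 rad and height (world z) of tray below 0.003 m and angle between tray's own z axis and vertical below 0.03 rad and linear speed of tray below 0.01 m/s); the robot touches nothing.
It fails at once if the tray is lifted (more than 8 mm off the bench) or tipped (more than 0.1 rad) (height (world z) of tray above 0.008 m or angle between tray's own z axis and vertical above 0.1 rad).
It fails at once if a jar, the bottle, the slide box or the pen is moved by more than 10 mm or a jar or the bottle is tipped (distance of any of jar_a, jar_b, jar_c, reagent, slidebox, pen from where it was at the start of the episode above 0.01 m or angle between any of jar_a, jar_b, jar_c, reagent's own z axis and vertical above 0.25 rad).
It also fails if it takes over 61 s, if anything falls off the work surface, if the arm or the gripper's body presses on something with over 40 N, if the wrist force passes 120 N, or if a joint passes its speed limit or range.

### The arm

A 6-joint arm with a two-finger parallel gripper is mounted at the origin on the work surface. World frame = base frame: x ahead of the robot, y to its left, z up, the work surface at z = 0. Lengths are in m, angles in degrees, forces in N, time in s.
With the tool pointing down it reaches from about 0.275 to 0.975 m from the base axis. Payload 8.4 kg.
Tool frame: the origin (TCP) lies on the centre line of the jaws, within the pads' length; the fingertips stand 22 mm ahead of it and the grasp point (between the pads) lies 3 mm ahead of it; z points along the fingers, y is the line along which they close (so a half turn about z gives the same grasp; the last joint's range is limited). The gripper opens to 92 mm and grips with 3 to 60 N. Pads are 20 mm wide; open, the fingers measure 128 mm over their backs; the gripper's body (75 mm by 189 mm) begins 69 mm behind the grasp point.
Start: joints at [73.144, 20.225, 93.587, -0, 66.188, -0.138], TCP at [0.18, 0.599, 0.237] pointing down, gripper open.
Joint ranges: [-150.9, 150.9], [-52.94, 120.26], [3.33, 152.33], [-74.26, 254.26], [0, 154.13], [-172.89, 172.89]. Speed limits (degrees/s): [127.2, 127.2, 159.86, 180, 180, 180].

### API

Orientations are given as a 3x3 rotation matrix whose columns are the frame's x, y, z axes.
In Python, from rig import * gives the robot as it stands. The module is installed in compiled form; this text tells all that it offers.
- The arm moves only by the shell command python3 -m handwheel 'ROWS' [FORCE]. ROWS is JSON, a list of rows, each a list of 3 entries, a list of its own where there are three numbers: the shift along the tool's x, y, z in mm, then the turn, a rotation vector about the tool's x, y, z in rad, then the closure, from -1 (fully open) to 1 (shut). In form: [[[dx, dy, dz], [wx, wy, wz], fingers], ...]. A call has 1 to 8 rows; each row shifts and turns the commanded pose from where the row before left it, along the tool's axes as they then stand; what a row does not reach is not made up. A row lasts 1/12 s, in which the tool goes at most 41.7 mm and 7.16 degrees, less where a joint would pass 70% of its speed; a pose out of reach is approached as far as the arm can. A call is refused whole if a number of a shift passes 41.7 or a number of a turn 0.125, either way. A call with a gripper value outside its range is refused whole. The fingers move at their own pace and stop on an object; FORCE is the grip in N (left out, the last holds). Time passes only in rows, so rows that do not move let the fingers close. It gives the time, the measured TCP pose, the force, the opening and the grip force at its end, in the units of the state.
- read_state(): the state, without advancing time (a new reading comes with each control period).
- snapshot(name): name is "scene" or "top" or "wrist"; returns a dict with "frame" (384x512x3 uint8, red, green, blue), "range_z" (384x512 float32, m along the optical axis (not along the pixel's ray), 0 where there is no reading), "intrinsics" (3x3 intrinsics, pixels), "R" (3x3) and "t" (3): a world point X has camera coordinates R X + t; the wrist camera has in their place "hand_eye" (4x4, takes a point from camera to tool coordinates, whose origin is the TCP and whose axes are the flange's). Camera axes: x right, y down, z forward; pixel columns grow to the right and rows downward; lengths in m; the calibration is good to about 2 mm. The wrist camera is an equidistant fisheye: a pixel r from the principal point sees the ray r / f radians off the axis. A picture is of the moment at which its call begins: read the wrist's pose just before it.
- close_job(): hands the job in; it is judged then, once.
The state is a dict: "clock": time; "qpos": joint angles; "qd": joint speeds; "effort": joint torques, N m; "tcp_pos": TCP position; "orientation": TCP orientation; "contact_force": force on the tool from outside, world axes, zero at the start; "wrist_torque": the same for the moment, N m; "grip_width": finger opening in m; "grasp_force": force on a finger pad.
Only numpy, scipy, OpenCV 4.12 (cv2) and the standard library are available. Lean on these libraries where they do the work, as an engineer would, in place of code of your own. Each camera call takes 0.05 s, during which the arm holds its last target. There are 200 camera calls.

## Working session

There is one attempt and no reset: what is moved stays moved. The work goes in short steps, Python scripts to look and compute and a shell command to move; the robot and the scene stay as the last step left them, time stands still between calls to the robot, and variables do not carry over. Pictures are saved under pics/ and viewed, at most 10 in all, crops included, and the job is handed in when it is done.

```bash
mkdir -p pics; python3 - <<'E'
from rig import *
import cv2,numpy as np,pickle
s=read_state();print(s['clock'],s['tcp_pos'],s['orientation'])
for n in("scene","top"):
    d=snapshot(n);pickle.dump(d,open(f'{n}.pkl','wb'))
    cv2.imwrite(f'pics/{n}0.png',cv2.resize(d['frame'][:,:,::-1],(800,600),interpolation=cv2.INTER_CUBIC));print(n,d['R'],d['t'],d['intrinsics'])
E
```

```text
0.0 [0.17965978 0.59811722 0.23586461] [[-9.57736207e-01  2.87647732e-01 -3.73849293e-04]
 [ 2.87647973e-01  9.57735246e-01 -1.35701112e-03]
 [-3.22925251e-05 -1.40719567e-03 -9.99999009e-01]]
scene [[ 0.87529982  0.48356845 -0.0034335 ]
 [ 0.28744981 -0.52599189 -0.80044059]
 [-0.3888738   0.69963855 -0.59940226]] [-0.38073642 -0.10091805  1.51589013] [[433.52904776   0.         255.10982446]
 [  0.         433.52904776 193.84363178]
 [  0.           0.           1.        ]]
top [[-0.02718209 -0.99962905  0.00170194]
 [-0.97388567  0.02609808 -0.22553403]
 [ 0.22540595 -0.00778798 -0.9742338 ]] [-0.01993577  0.48201275  1.27929895] [[436.59569474   0.         258.865571  ]
 [  0.         436.59569474 198.06865046]
 [  0.           0.           1.        ]]
```

View pics/top0.png

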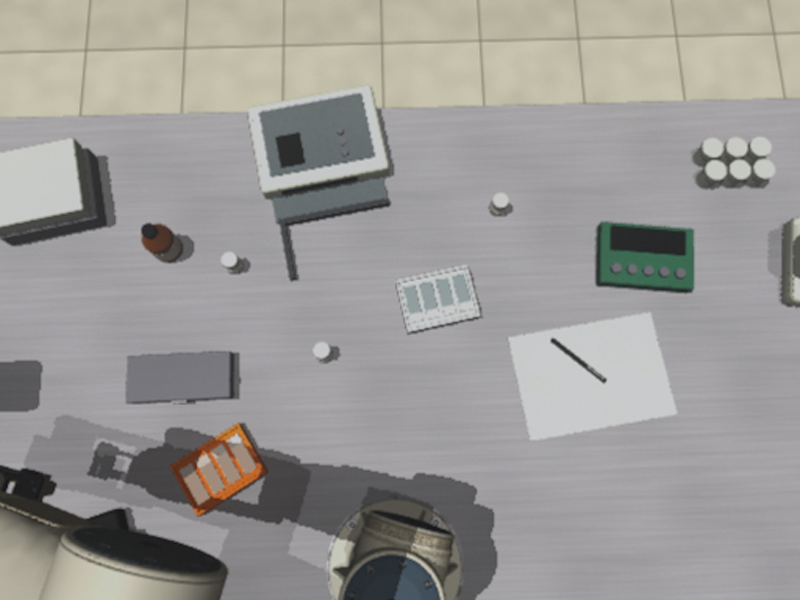

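View pics/scene0.png

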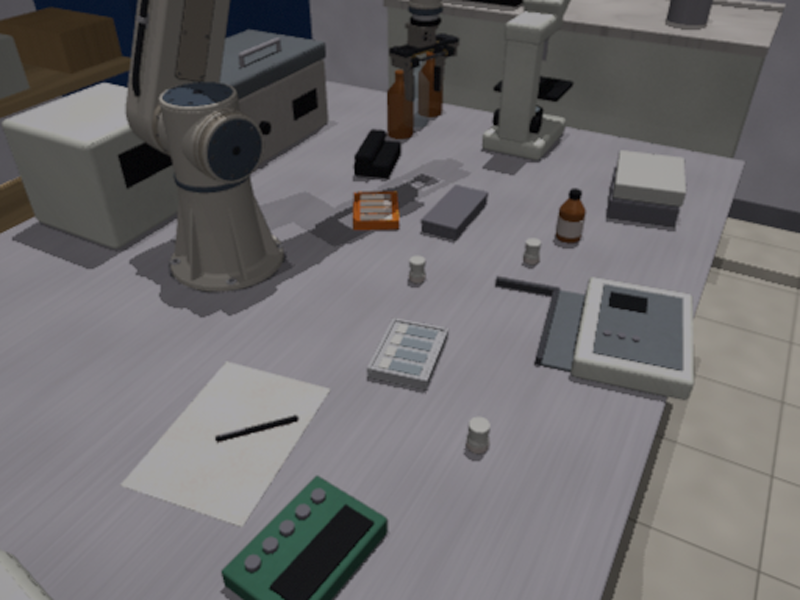

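The top view shows the tray at about (438,299), the dock corner near (283,222), jars at (231,261), (500,203) and (322,351), and the orange decoy at (218,468). The scene view confirms the layout. Next I'll enlarge the work area.

```bash
python3 - <<'E'
import cv2,pickle
d=pickle.load(open('top.pkl','rb'))
cv2.imwrite('pics/crop.png',cv2.resize(d['frame'][115:225,165:325,::-1],None,fx=5,fy=5,interpolation=cv2.INTER_CUBIC))
E
```

```text
(no output)
```

View pics/crop.png

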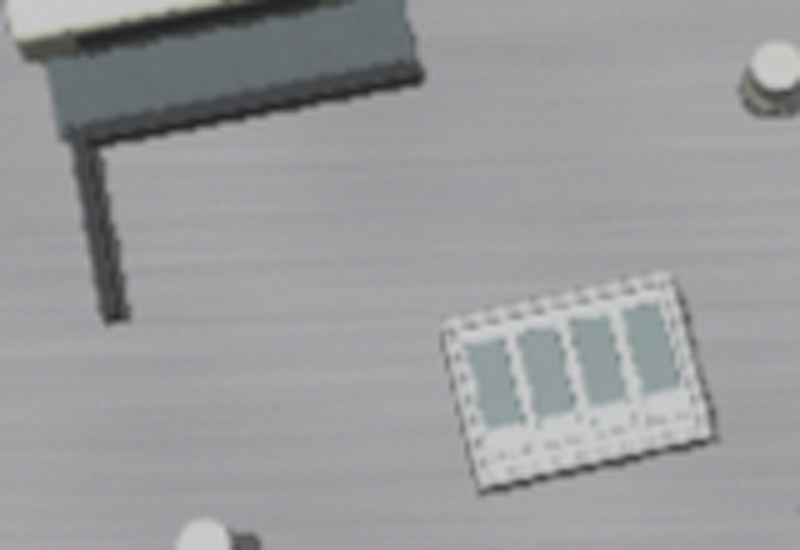

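Crop: tray top corners are at far-left (443,323), far-right (680,275), near-right (715,438) and near-left (482,488). The stop face at bench level runs (100,147) to (424,82) on the back strip and (103,147) to (130,320) on the left strip.

```bash
cat > h.py <<'E'
import numpy as np,pickle
def ray(d,u,v,z):
    R,t=d['R'],d['t'];C=-R.T@t
    w=R.T@np.linalg.solve(d['intrinsics'],[u,v,1.]);return C+w*(z-C[2])/w[2]
def crop(d,p,z,o=(165,115),f=5): return ray(d,o[0]+(p[0]+.5)/f-.5,o[1]+(p[1]+.5)/f-.5,z)
def big(d,p,z): return crop(d,p,z,(0,0),800/512)
E
python3 - <<'E'
from h import *
np.set_printoptions(precision=4,suppress=True)
d=pickle.load(open('top.pkl','rb'))
T=np.array([crop(d,p,.025) for p in((443,323),(680,275),(715,438),(482,488))])
print('tray',T[:,:2],T.mean(0)[:2]);
for i in range(4):
    e=T[(i+1)%4]-T[i];print(np.linalg.norm(e),np.arctan2(e[1],e[0]))
b=[crop(d,p,0)[:2] for p in((103,147),(424,82),(130,320))];print('dock',b)
for p in b[1:]: e=p-b[0];print(np.linalg.norm(e),np.arctan2(e[1],e[0]))
print('jars z.05',[big(d,p,.05)[:2] for p in((229,258),(501,200),(322,349))])
print('box',[big(d,p,.035)[:2] for p in((127,356),(232,352),(233,400),(127,403))])
print('pen',[big(d,p,.005)[:2] for p in((552,340),(605,381))])
print('decoy',[big(d,p,.025)[:2] for p in((240,425),(266,465),(172,465),(197,513))])
# depth cross-check of tray top
r=d['range_z'];print('z tray',[ (d['R'].T@(np.linalg.inv(d['intrinsics'])@[u,v,1]*r[v,u]-d['t'])) for u,v in((280,190),(275,200))])
E
```

```text
tray [[ 0.5499 -0.017 ]
 [ 0.5775 -0.1682]
 [ 0.471  -0.1849]
 [ 0.4431 -0.0386]] [ 0.5103 -0.1021]
0.15372330959597605 -1.3904201400950982
0.10780985010926254 -2.9863067560982333
0.1489117061630928 1.759121974493928
0.10898013219682517 0.19975351864443447
dock [array([0.6824, 0.2031]), array([ 0.7222, -0.0083]), array([0.5642, 0.1845])]
0.21514163196920405 -1.3848425332724843
0.11966486220983431 -2.985161542547458
jars z.05 [array([0.598 , 0.3152]), array([ 0.707 , -0.2355]), array([0.4088, 0.1294])]
box [array([0.4078, 0.512 ]), array([0.4102, 0.3072]), array([0.3164, 0.3025]), array([0.3162, 0.5061])]
pen [array([ 0.4225, -0.3277]), array([ 0.3372, -0.4266])]
decoy [array([0.2691, 0.2901]), array([0.1926, 0.2387]), array([0.1975, 0.4172]), array([0.1085, 0.3661])]
z tray [array([ 0.5138, -0.1005,  0.0198]), array([ 0.4825, -0.0838,  0.017 ])]
```

Sizes and angles check out. In the dock frame the tray sits at about (-0.222, -0.271) and is nearly square to it. The plan is to push +x to just short of the strip, then +y against the left strip, then +x home. I'll turn the tool square to the dock and travel behind the tray.

```bash
cat > w.py <<'E'
from rig import *
import numpy as np
np.set_printoptions(precision=4,suppress=True)
s=read_state();a=.175;p=s['tcp_pos']-[.682,.203,0];R=s['orientation']
print('t %.2f'%s['clock'],'dock xyz',np.array([np.cos(a)*p[0]+np.sin(a)*p[1],-np.sin(a)*p[0]+np.cos(a)*p[1],p[2]]),'az x',np.degrees(np.arctan2(R[1,0],R[0,0])).round(2),'Rz',R[:,2],'F',s['contact_force'],'w',s['grip_width'])
E
python3 -m handwheel '[[[0,0,0],[0,0,-0.117],-1],[[0,0,0],[0,0,-0.117],-1],[[0,0,0],[0,0,-0.117],-1],[[0,0,0],[0,0,-0.116],-1]]' >/dev/null
python3 -m handwheel '[[[-6.4,-39,0],[0,0,0],-1],[[-6.4,-39,0],[0,0,0],-1],[[-6.4,-39,0],[0,0,0],-1],[[-6.4,-39,0],[0,0,0],-1],[[-6.4,-39,0],[0,0,0],-1],[[-6.4,-39,0],[0,0,0],-1],[[-6.4,-39,0],[0,0,0],-1]]'
python3 w.py
```

```text
clock: 1.02
tcp_pos: [0.2715, 0.3357, 0.2363]
orientation: [[-0.985, -0.175, -0.0], [-0.175, 0.985, -0.0], [0.0, -0.0, -1.0]]
contact_force: [1.6, 0.3, 0.4]
grip_width: 0.0915
grasp_force: 0.0
t 1.02 dock xyz [-0.3812  0.2021  0.2363] az x -169.93 Rz [-0.0001 -0.0003 -1.    ] F [1.6466 0.2966 0.4259] w 0.09148354297484974
```

```bash
python3 -m handwheel '[[[-6.3,-39.4,0],[0,0,0],-1],[[-6.3,-39.4,0],[0,0,0],-1],[[-6.3,-39.4,0],[0,0,0],-1],[[-6.3,-39.4,0],[0,0,0],-1],[[-6.3,-39.4,0],[0,0,0],-1],[[-6.3,-39.4,0],[0,0,0],-1],[[-6.3,-39.4,0],[0,0,0],-1],[[-6.3,-39.4,0],[0,0,0],-1]]' >/dev/null
python3 -m handwheel '[[[-6.3,-39.4,0],[0,0,0],-1],[[-6.3,-39.4,0],[0,0,0],-1],[[-6.3,-39.4,0],[0,0,0],-1],[[-6.3,-39.4,0],[0,0,0],-1],[[0,0,0],[0,0,0],-1],[[0,0,0],[0,0,0],-1]]' >/dev/null
python3 w.py
```

```text
t 2.18 dock xyz [-0.3054 -0.2705  0.2362] az x -170.19 Rz [-0.0008  0.0002 -1.    ] F [ 0.4496  0.1266 -0.5007] w 0.09214894969970029
```

```bash
python3 -m handwheel '[[[0,0,40],[0,0,0],-1],[[0,0,40],[0,0,0],-1],[[0,0,40],[0,0,0],-1],[[0,0,40],[0,0,0],-1],[[0,0,25],[0,0,0],-1],[[0,0,15],[0,0,0],-1],[[0,0,7],[0,0,0],-1],[[0,0,0],[0,0,0],-1]]' >/dev/null; python3 w.py
python3 -m handwheel '[[[-4,0,0],[0,0,0],-1],[[-4,0,0],[0,0,0],-1],[[-4,0,0],[0,0,0],-1],[[-4,0,0],[0,0,0],-1],[[-5,0,0],[0,0,0],-1],[[-6,0,0],[0,0,0],-1],[[-7,0,0],[0,0,0],-1],[[-7,0,0],[0,0,0],-1]]' >/dev/null; python3 w.py
```

```text
t 2.85 dock xyz [-0.3062 -0.2673  0.0285] az x -169.89 Rz [-0.0031  0.001  -1.    ] F [-0.8337 -1.2397  0.2698] w 0.09152023946803137
t 3.52 dock xyz [-0.2637 -0.2688  0.0296] az x -169.97 Rz [-0.0004  0.0001 -1.    ] F [-2.8752 -0.3463  1.3391] w 0.0917455977917006
```

```bash
python3 -m handwheel '[[[-8,0,0],[0,0,0],-1],[[-8,0,0],[0,0,0],-1],[[-8,0,0],[0,0,0],-1],[[-8,0,0],[0,0,0],-1],[[-8,0,0],[0,0,0],-1],[[-8,0,0],[0,0,0],-1],[[-8,0,0],[0,0,0],-1],[[-8,0,0],[0,0,0],-1]]' >/dev/null; python3 w.py
python3 -m handwheel '[[[-8,0,0],[0,0,0],-1],[[-8,0,0],[0,0,0],-1],[[-8,0,0],[0,0,0],-1],[[-8,0,0],[0,0,0],-1],[[-8,0,0],[0,0,0],-1],[[-8,0,0],[0,0,0],-1],[[-4,0,0],[0,0,0],-1],[[-3,0,0],[0,0,0],-1]]' >/dev/null; python3 w.py
python3 -m handwheel '[[[0,0,0],[0,0,0],-1],[[15,0,0],[0,0,0],-1],[[15,0,0],[0,0,0],-1],[[0,0,0],[0,0,0],-1]]' >/dev/null; python3 w.py
python3 - <<'E'
from rig import *
import cv2,pickle
d=snapshot('top');pickle.dump(d,open('top1.pkl','wb'))
cv2.imwrite('pics/crop1.png',cv2.resize(d['frame'][100:210,165:325,::-1],None,fx=5,fy=5,interpolation=cv2.INTER_CUBIC))
E
```

```text
t 4.18 dock xyz [-0.1993 -0.2688  0.0295] az x -169.96 Rz [-0.  0. -1.] F [-1.3605 -0.2991  1.0859] w 0.09183548683694519
t 4.85 dock xyz [-0.1445 -0.2688  0.0296] az x -169.95 Rz [ 0. -0. -1.] F [-2.3721 -0.4374  1.8063] w 0.09169380392050762
t 5.18 dock xyz [-0.1778 -0.2684  0.0292] az x -169.98 Rz [-0.0026  0.0004 -1.    ] F [ 0.5682 -0.7343  0.3698] w 0.09208382580563054
```

View pics/crop1.png

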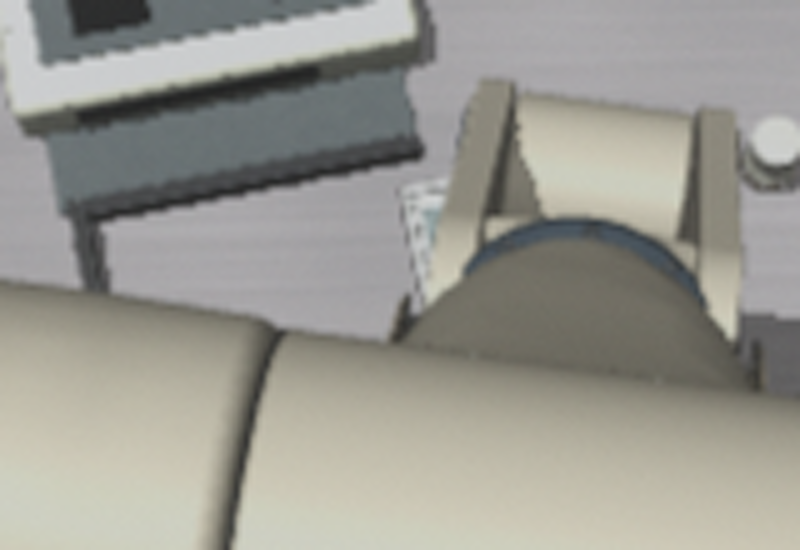

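The tray's far-left top corner is visible at (401,188), and the strip base-line end is at (424,157). The arm hides the rest.

```bash
python3 - <<'E'
from h import *
d=pickle.load(open('top1.pkl','rb'));a=.175
def dk(p): p=p[:2]-[.682,.203]; return np.cos(a)*p[0]+np.sin(a)*p[1],-np.sin(a)*p[0]+np.cos(a)*p[1]
print(dk(crop(d,(401,188),.025,(165,100))),dk(crop(d,(424,157),0,(165,100))),dk(crop(d,(775,140),.05,(165,100))))
E
```

```text
(np.float64(-0.025028077599961722), np.float64(-0.19485153588930643)) (np.float64(0.0027914568607719584), np.float64(-0.21507414926985302)) (np.float64(-0.05046126991066863), np.float64(-0.43364659683835666))
```

```bash
python3 -m handwheel '[[[0,0,-30],[0,0,0],-1],[[0,0,-35],[0,0,0],-1],[[0,0,-35],[0,0,0],-0.2],[[-24.5,-25.5,0],[0,0,0],-0.2],[[-24.5,-25.5,0],[0,0,0],-0.2],[[-24.5,-25.5,0],[0,0,0],-0.2],[[-24.5,-25.5,0],[0,0,0],-0.2]]' >/dev/null
python3 -m handwheel '[[[0,0,0],[0,0,0.121],-0.2],[[0,0,0],[0,0,0.121],-0.2],[[0,0,0],[0,0,0.121],-0.2],[[0,0,0],[0,0,0.121],-0.2],[[0,0,0],[0,0,0.121],-0.2],[[0,0,0],[0,0,0.121],-0.2],[[0,0,0],[0,0,0.121],-0.2]]' >/dev/null
python3 -m handwheel '[[[0,0,0],[0,0,0.121],-0.2],[[0,0,0],[0,0,0.121],-0.2],[[0,0,0],[0,0,0.121],-0.2],[[0,0,0],[0,0,0.121],-0.2],[[0,0,0],[0,0,0.121],-0.2],[[0,0,0],[0,0,0.119],-0.2],[[0,0,0],[0,0,0],-0.2],[[0,0,0],[0,0,0],-0.2]]' >/dev/null; python3 w.py
```

```text
t 7.07 dock xyz [-0.0763 -0.3709  0.1298] az x 100.24 Rz [ 0.0009 -0.0002 -1.    ] F [ 0.1119  0.0401 -0.4114] w 0.055374367397560534
```

```bash
python3 -m handwheel '[[[0,-4,35],[0,0,0],-0.2],[[0,0,35],[0,0,0],-0.2],[[0,0,20],[0,0,0],-0.2],[[0,0,10],[0,0,0],-0.2],[[0,0,0],[0,0,0],-0.2],[[0,0,0],[0,0,0],-0.2]]' >/dev/null; python3 w.py
python3 -m handwheel '[[[4,0,0],[0,0,0],-0.2],[[4,0,0],[0,0,0],-0.2],[[4,0,0],[0,0,0],-0.2],[[4,0,0],[0,0,0],-0.2],[[5,0,0],[0,0,0],-0.2],[[6,0,0],[0,0,0],-0.2],[[7,0,0],[0,0,0],-0.2],[[7,0,0],[0,0,0],-0.2]]' >/dev/null; python3 w.py
```

```text
t 7.57 dock xyz [-0.0806 -0.3709  0.03  ] az x 100.13 Rz [ 0.0003 -0.0001 -1.    ] F [-0.2072 -0.4309  0.6017] w 0.05486596667060197
t 8.23 dock xyz [-0.0808 -0.3293  0.0299] az x 100.03 Rz [ 0.0007 -0.0003 -1.    ] F [ 0.3362 -2.4709  1.1152] w 0.054814741203265446
```

```bash
python3 -m handwheel '[[[8,0,0],[0,0,0],-0.2],[[8,0,0],[0,0,0],-0.2],[[8,0,0],[0,0,0],-0.2],[[8,0,0],[0,0,0],-0.2],[[8,0,0],[0,0,0],-0.2],[[8,0,0],[0,0,0],-0.2],[[8,0,0],[0,0,0],-0.2],[[8,0,0],[0,0,0],-0.2]]' >/dev/null; python3 w.py
python3 -m handwheel '[[[8,0,0],[0,0,0],-0.2],[[8,0,0],[0,0,0],-0.2],[[8,0,0],[0,0,0],-0.2],[[8,0,0],[0,0,0],-0.2],[[8,0,0],[0,0,0],-0.2],[[8,0,0],[0,0,0],-0.2],[[8,0,0],[0,0,0],-0.2],[[8,0,0],[0,0,0],-0.2]]' >/dev/null; python3 w.py
python3 -m handwheel '[[[6,0,0],[0,0,0],-0.2],[[6,0,0],[0,0,0],-0.2],[[5,0,0],[0,0,0],-0.2],[[4,0,0],[0,0,0],-0.2],[[3,0,0],[0,0,0],-0.2],[[3,0,0],[0,0,0],-0.2]]' >/dev/null; python3 w.py
```

```text
t 8.90 dock xyz [-0.0811 -0.2649  0.0295] az x 100.03 Rz [-0.0001  0.     -1.    ] F [ 0.2594 -1.2592  1.7452] w 0.05493040033320962
t 9.57 dock xyz [-0.0812 -0.2009  0.0295] az x 100.03 Rz [-0.0001  0.     -1.    ] F [ 0.9001 -2.2829 -0.012 ] w 0.055307664458015354
t 10.07 dock xyz [-0.0811 -0.1745  0.0295] az x 100.03 Rz [-0.0001 -0.     -1.    ] F [ 0.7578 -1.5199  0.7414] w 0.05512055284276648
```

```bash
for i in 1; do python3 -m handwheel '[[[2,0,0],[0,0,0],-0.2],[[2,0,0],[0,0,0],-0.2],[[2,0,0],[0,0,0],-0.2],[[2,0,0],[0,0,0],-0.2]]' >/dev/null; python3 w.py; done
python3 -m handwheel '[[[1,0,0],[0,0,0],-0.2],[[1,0,0],[0,0,0],-0.2]]' >/dev/null; python3 w.py
python3 -m handwheel '[[[1,0,0],[0,0,0],-0.2],[[1,0,0],[0,0,0],-0.2]]' >/dev/null; python3 w.py
```

```text
t 10.40 dock xyz [-0.0811 -0.1667  0.0296] az x 100.01 Rz [-0.  0. -1.] F [ 1.4376 -1.3743  0.5765] w 0.055271512873162086
t 10.57 dock xyz [-0.0811 -0.1647  0.0296] az x 100.03 Rz [-0.0001  0.     -1.    ] F [ 0.5718 -1.7869  0.5645] w 0.05491133168217316
t 10.73 dock xyz [-0.0811 -0.1627  0.0296] az x 100.02 Rz [-0.0001 -0.     -1.    ] F [ 0.3006 -2.4151 -0.3392] w 0.05494451825483928
```

```bash

python3 -m handwheel '[[[1,0,0],[0,0,0],-0.2],[[1,0,0],[0,0,0],-0.2]]' >/dev/null; python3 w.py
python3 -m handwheel '[[[1,0,0],[0,0,0],-0.2],[[1,0,0],[0,0,0],-0.2]]' >/dev/null; python3 w.py
```

```text
t 10.90 dock xyz [-0.0811 -0.1607  0.0296] az x 100.03 Rz [-0. -0. -1.] F [ 0.929  -1.5394  0.3222] w 0.054888531245193176
t 11.07 dock xyz [-0.0811 -0.1586  0.0296] az x 100.03 Rz [-0.0001 -0.     -1.    ] F [-0.2407 -0.9274  0.3699] w 0.05507965394373484
```

```bash

python3 -m handwheel '[[[1,0,0],[0,0,0],-0.2],[[0,0,0],[0,0,0],-0.2]]' >/dev/null; python3 w.py
python3 -m handwheel '[[[1,0,0],[0,0,0],-0.2],[[0,0,0],[0,0,0],-0.2]]' >/dev/null; python3 w.py
python3 - <<'E'
from rig import *
import cv2,pickle
d=snapshot('top');pickle.dump(d,open('top2.pkl','wb'))
cv2.imwrite('pics/crop2.png',cv2.resize(d['frame'][110:205,165:285,::-1],None,fx=6,fy=6,interpolation=cv2.INTER_CUBIC))
E
```

```text
t 11.23 dock xyz [-0.0812 -0.1575  0.0295] az x 100.03 Rz [-0.0002  0.0001 -1.    ] F [-0.4461 -0.3028 -0.267 ] w 0.0552252085252871
t 11.40 dock xyz [-0.0811 -0.1566  0.0296] az x 100.03 Rz [-0.0001  0.0001 -1.    ] F [ 0.3268  0.1703 -0.3541] w 0.05557504264566256
```

View pics/crop2.png

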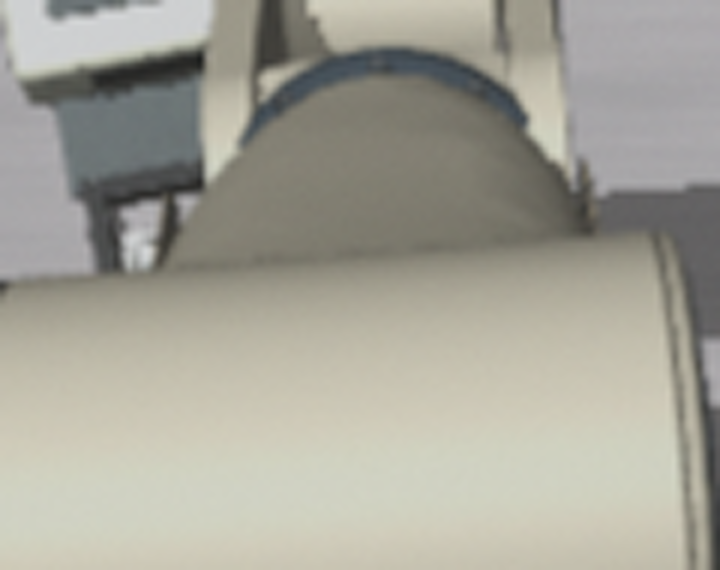

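The tray's left end shows at about (122,210), right beside the left strip, but the arm hides the rest. I'll continue in 1 mm steps until the force rises.

```bash

python3 -m handwheel '[[[1,0,0],[0,0,0],-0.2],[[0,0,0],[0,0,0],-0.2]]' >/dev/null; python3 w.py
python3 -m handwheel '[[[1,0,0],[0,0,0],-0.2],[[0,0,0],[0,0,0],-0.2]]' >/dev/null; python3 w.py
python3 -m handwheel '[[[1,0,0],[0,0,0],-0.2],[[0,0,0],[0,0,0],-0.2]]' >/dev/null; python3 w.py
```

```text
t 11.62 dock xyz [-0.0811 -0.1556  0.0296] az x 100.03 Rz [-0.  0. -1.] F [ 1.2107 -0.6089 -0.3418] w 0.0550815830125058
t 11.78 dock xyz [-0.0811 -0.1546  0.0296] az x 100.02 Rz [-0.0001  0.     -1.    ] F [-0.9329  0.1527 -0.2471] w 0.05527345983496893
t 11.95 dock xyz [-0.0811 -0.1536  0.0296] az x 100.03 Rz [-0.0001  0.     -1.    ] F [ 1.009  -0.3986  0.6482] w 0.0554463070284692
```

```bash

python3 -m handwheel '[[[1,0,0],[0,0,0],-0.2],[[1,0,0],[0,0,0],-0.2]]' >/dev/null; python3 w.py
python3 - <<'E'
from rig import *
import cv2,pickle
s=read_state();d=snapshot('wrist');pickle.dump((s,d),open('wr.pkl','wb'))
cv2.imwrite('pics/wr.png',cv2.resize(d['frame'][:,:,::-1],(800,600),interpolation=cv2.INTER_CUBIC))
print(d['hand_eye'],d['intrinsics'])
E
```

```text
t 12.12 dock xyz [-0.0808 -0.1523  0.0297] az x 100.05 Rz [ 0.0009 -0.0008 -1.    ] F [ 2.4428 -8.1876 -0.9061] w 0.055238745810733514
[[-1.20009397e-03 -9.56336358e-01 -2.92265854e-01  8.33929907e-02]
 [ 9.99998734e-01 -8.42319132e-04 -1.34997653e-03  1.18741983e-04]
 [ 1.04485051e-03 -2.92267104e-01  9.56336158e-01 -1.49286359e-01]
 [ 0.00000000e+00  0.00000000e+00  0.00000000e+00  1.00000000e+00]] [[297.31863964   0.         257.88379277]
 [  0.         297.31863964 186.59345038]
 [  0.           0.           1.        ]]
```

View pics/wr.png

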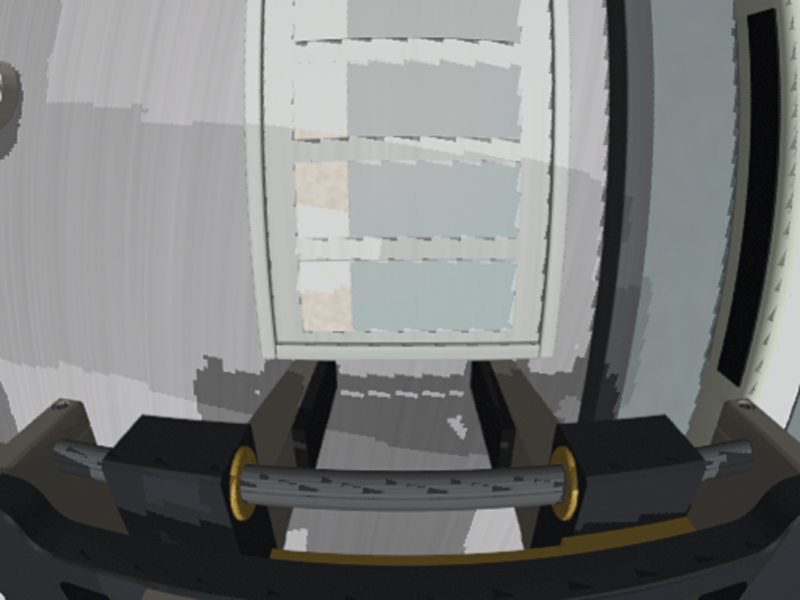

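The force jumped to 8 N, so the left end has met the strip. The wrist view shows both fingers on the right end (y≈357) and a gap to the back strip (x 565–605). I'll press 1 mm more, then back off and go behind for the +x push.

```bash

python3 -m handwheel '[[[0.6,0,0],[0,0,0],-0.2],[[0,0,0],[0,0,0],-0.2]]' >/dev/null; python3 w.py
python3 -m handwheel '[[[0.6,0,0],[0,0,0],-0.2],[[0,0,0],[0,0,0],-0.2]]' >/dev/null; python3 w.py
```

```text
t 12.33 dock xyz [-0.0806 -0.1522  0.0297] az x 100.08 Rz [ 0.0013 -0.0015 -1.    ] F [ 1.7734 -8.0988 -0.5126] w 0.054706306473606074
t 12.50 dock xyz [-0.0805 -0.1521  0.0298] az x 100.09 Rz [ 0.0017 -0.0022 -1.    ] F [  3.1012 -10.5335  -0.6242] w 0.05479145158328634
```

```bash
python3 -m handwheel '[[[-10,0,0],[0,0,0],-0.2],[[-20,0,0],[0,0,0],-0.2],[[0,0,-30],[0,0,0],-0.6],[[0,0,-40],[0,0,0],-0.6],[[0,0,-30],[0,0,0],-0.6],[[-20,-34,0],[0,0,-0.121],-0.6]]' >/dev/null; python3 w.py
python3 -m handwheel '[[[-15,-36,0],[0,0,-0.121],-0.6],[[-12,-37,0],[0,0,-0.121],-0.6],[[-5,-37,0],[0,0,-0.121],-0.6],[[-5,-37,0],[0,0,-0.121],-0.6],[[0,0,0],[0,0,-0.121],-0.6],[[0,0,0],[0,0,-0.121],-0.6],[[0,0,0],[0,0,-0.121],-0.6],[[0,0,0],[0,0,-0.121],-0.6]]' >/dev/null; python3 w.py
python3 -m handwheel '[[[0,0,0],[0,0,-0.121],-0.6],[[0,0,0],[0,0,-0.121],-0.6],[[0,0,0],[0,0,-0.121],-0.6],[[0,0,0],[0,0,-0.119],-0.6],[[0,0,0],[0,0,0],-0.6],[[0,0,0],[0,0,0],-0.6]]' >/dev/null; python3 w.py
python3 - <<'E'
from rig import *
import cv2,pickle
d=snapshot('top');pickle.dump(d,open('top3.pkl','wb'))
cv2.imwrite('pics/crop3.png',cv2.resize(d['frame'][110:205,165:285,::-1],None,fx=6,fy=6,interpolation=cv2.INTER_CUBIC))
E
```

```text
t 13.00 dock xyz [-0.1066 -0.1999  0.1366] az x 106.83 Rz [ 0.0147  0.0014 -0.9999] F [ 1.2515 -0.8523  0.8757] w 0.07334371645695666
t 13.67 dock xyz [-0.2455 -0.2801  0.1299] az x 162.71 Rz [ 0.0005  0.0004 -1.    ] F [ 0.4027 -0.4353  0.1764] w 0.07338638990746475
t 14.17 dock xyz [-0.2453 -0.2798  0.1297] az x -170.19 Rz [ 0.0001  0.0003 -1.    ] F [0.423  0.1587 0.4101] w 0.07347279419629801
```

View pics/crop3.png

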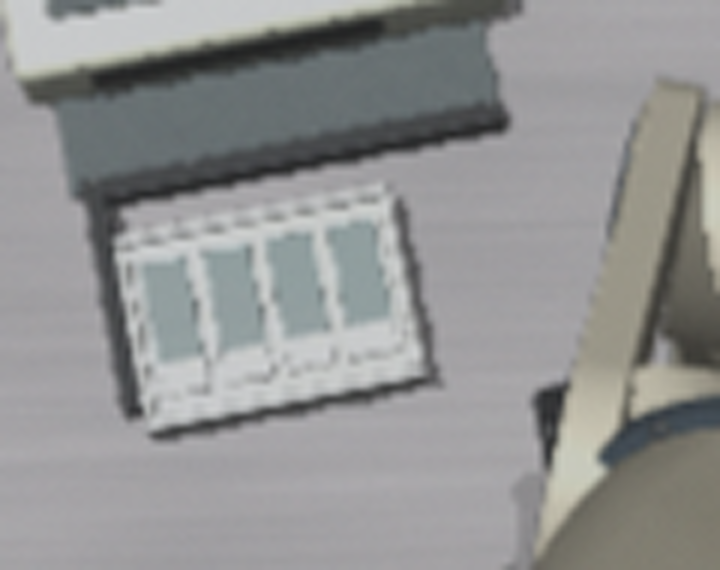

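Picture: the tray lies against the left strip, with corners at (115,237), (397,187), (432,377) and (155,430). A gap remains to the back strip base-line, (120,203) to (508,127).

```bash
python3 - <<'E'
from h import *
d=pickle.load(open('top3.pkl','rb'));a=.175
def dk(p): p=p[:2]-[.682,.203]; return np.array([np.cos(a)*p[0]+np.sin(a)*p[1],-np.sin(a)*p[0]+np.cos(a)*p[1]])
T=[dk(crop(d,p,.025,(165,110),6)) for p in((115,237),(397,187),(432,377),(155,430))]
B=[dk(crop(d,p,0,(165,110),6)) for p in((120,203),(508,127))]
print(np.array(T),np.mean(T,0),np.array(B)); e=T[0]-T[1];f=B[0]-B[1];g=T[3]-T[2]
print([np.arctan2(-v[0],v[1]) for v in(e,g,f)])
E
```

```text
[[-0.02549729  0.00494443]
 [-0.02787205 -0.14811216]
 [-0.13598162 -0.14639977]
 [-0.13528334  0.00175566]] [-0.08115857 -0.07195296] [[ 0.00283574  0.00170499]
 [ 0.0037526  -0.21476095]]
[np.float64(-0.015514326842637403), np.float64(-0.004713111586668802), np.float64(0.004235522217767873)]
```

```bash
python3 -m handwheel '[[[-10,34.5,0],[0,0,0],-0.6],[[-10,34.5,0],[0,0,0],-0.6],[[-10,34.5,0],[0,0,0],-0.6],[[-10,34.5,0],[0,0,0],-0.6],[[-10,34.5,0],[0,0,0],-0.6],[[-10,34.5,0],[0,0,0],-0.6],[[0,0,0],[0,0,0],-0.6],[[0,0,0],[0,0,0],-0.6]]' >/dev/null; python3 w.py
python3 -m handwheel '[[[0,0,35],[0,0,0],-0.6],[[0,0,35],[0,0,0],-0.6],[[0,0,20],[0,0,0],-0.6],[[0,0,10],[0,0,0],-0.6],[[0,0,0],[0,0,0],-0.6],[[0,0,0],[0,0,0],-0.6]]' >/dev/null; python3 w.py
python3 -m handwheel '[[[-6,0,0],[0,0,0],-0.6],[[-8,0,0],[0,0,0],-0.6],[[-8,0,0],[0,0,0],-0.6],[[-8,0,0],[0,0,0],-0.6],[[-5,0,0],[0,0,0],-0.6],[[-5,0,0],[0,0,0],-0.6],[[-5,0,0],[0,0,0],-0.6],[[-5,0,0],[0,0,0],-0.6]]' >/dev/null; python3 w.py
python3 -m handwheel '[[[-4,0,0],[0,0,0],-0.6],[[-3,0,0],[0,0,0],-0.6],[[-3,0,0],[0,0,0],-0.6]]' >/dev/null; python3 w.py
```

```text
t 14.88 dock xyz [-0.1851 -0.0711  0.1295] az x -169.94 Rz [ 0.      0.0001 -1.    ] F [-0.8131  0.6461 -0.0033] w 0.0735072703268372
t 15.38 dock xyz [-0.1854 -0.0735  0.0298] az x -170.07 Rz [-0.0006 -0.0002 -1.    ] F [-0.5598  0.2304  0.937 ] w 0.07345672517158373
t 16.05 dock xyz [-0.1357 -0.0727  0.0294] az x -169.96 Rz [-0.0017 -0.0003 -1.    ] F [-3.1708 -0.0153  1.5031] w 0.07341025592842192
t 16.30 dock xyz [-0.1253 -0.0727  0.0294] az x -169.96 Rz [-0.0005 -0.0001 -1.    ] F [-1.0935  0.1732 -0.1988] w 0.0735007209508554
```

```bash
python3 -m handwheel '[[[-2,0,0],[0,0,0],-0.6],[[-2,0,0],[0,0,0],-0.6]]' >/dev/null; python3 w.py
python3 -m handwheel '[[[-1,0,0],[0,0,0],-0.6],[[-1,0,0],[0,0,0],-0.6]]' >/dev/null; python3 w.py
python3 -m handwheel '[[[-1,0,0],[0,0,0],-0.6],[[-1,0,0],[0,0,0],-0.6]]' >/dev/null; python3 w.py
python3 -m handwheel '[[[-1,0,0],[0,0,0],-0.6],[[-1,0,0],[0,0,0],-0.6]]' >/dev/null; python3 w.py
```

```text
t 16.47 dock xyz [-0.1212 -0.0727  0.0295] az x -169.96 Rz [-0.0002 -0.     -1.    ] F [-1.561  -0.5854 -0.7334] w 0.07316768712627435
t 16.63 dock xyz [-0.1195 -0.0728  0.0295] az x -169.96 Rz [-0.0004 -0.0001 -1.    ] F [-4.8715 -0.8999  1.7116] w 0.07360465647271364
t 16.80 dock xyz [-0.1193 -0.0728  0.0294] az x -169.96 Rz [-0.004  -0.0008 -1.    ] F [-10.678   -1.9083   8.1878] w 0.07346126436075166
t 16.97 dock xyz [-0.1191 -0.0729  0.0292] az x -169.95 Rz [-0.0075 -0.0016 -1.    ] F [-14.3744  -3.8086  12.4577] w 0.07389961181500132
```

The tray has met the back strip at about 14 N, and its near side is where expected. I'll back off, lift clear and inspect.

```bash
python3 -m handwheel '[[[4,0,0],[0,0,0],-0.6],[[10,0,0],[0,0,0],-0.6],[[25,0,0],[0,0,0],-0.6],[[0,0,-30],[0,0,0],-0.4],[[0,0,-40],[0,0,0],-0.2],[[0,0,-30],[0,0,0],-0.2],[[0,-40,0],[0,0,0],-0.2],[[0,-40,0],[0,0,0],-0.2]]' >/dev/null
python3 -m handwheel '[[[10,-40,0],[0,0,0],-0.2],[[20,-35,0],[0,0,0],-0.2],[[20,-35,0],[0,0,0],-0.2],[[0,-30,0],[0,0,0],-0.2],[[0,0,0],[0,0,0],-0.2]]' >/dev/null; python3 w.py
python3 - <<'E'
from rig import *
import cv2,pickle
d=snapshot('top');pickle.dump(d,open('top4.pkl','wb'))
cv2.imwrite('pics/crop4.png',cv2.resize(d['frame'][115:190,170:270,::-1],None,fx=8,fy=8,interpolation=cv2.INTER_CUBIC))
E
```

```text
t 18.05 dock xyz [-0.2048 -0.2972  0.1301] az x -170.15 Rz [ 0.0027 -0.0018 -1.    ] F [ 0.9258 -0.6347 -0.0334] w 0.05491658618604956
```

View pics/crop4.png

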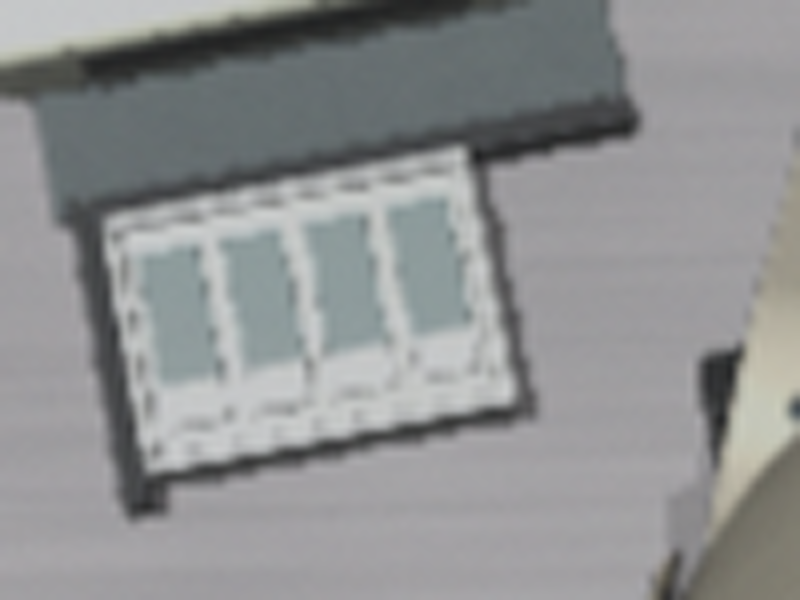

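The tray sits in the corner with both contact lines tight: far side at (105,215)-(465,150), left end at (105,215)-(148,475). One more light press on the right end will confirm y by force.

```bash
python3 -m handwheel '[[[-25,18,0],[0,0,0],-0.2],[[-25,18,0],[0,0,0],-0.2],[[-25,18,0],[0,0,0],-0.2],[[-25,18,0],[0,0,0],-0.2],[[-25,20,0],[0,0,0],-0.2],[[-27,20,0],[0,0,0],-0.2]]' >/dev/null
python3 -m handwheel '[[[0,0,0],[0,0,0.121],-0.2],[[0,0,0],[0,0,0.121],-0.2],[[0,0,0],[0,0,0.121],-0.2],[[0,0,0],[0,0,0.121],-0.2],[[0,0,0],[0,0,0.121],-0.2],[[0,0,0],[0,0,0.121],-0.2],[[0,0,0],[0,0,0.121],-0.2]]' >/dev/null
python3 -m handwheel '[[[0,0,0],[0,0,0.121],-0.2],[[0,0,0],[0,0,0.121],-0.2],[[0,0,0],[0,0,0.121],-0.2],[[0,0,0],[0,0,0.121],-0.2],[[0,0,0],[0,0,0.121],-0.2],[[0,0,0],[0,0,0.121],-0.2],[[0,0,0],[0,0,0],-0.2],[[0,0,0],[0,0,0],-0.2]]' >/dev/null; python3 w.py
```

```text
t 19.85 dock xyz [-0.0523 -0.1796  0.1296] az x 100.18 Rz [ 0.0003  0.0002 -1.    ] F [-0.58   -0.4299  0.3263] w 0.05477839972607493
```

```bash
python3 -m handwheel '[[[0,0,35],[0,0,0],-0.2],[[0,0,35],[0,0,0],-0.2],[[0,0,20],[0,0,0],-0.2],[[0,0,10],[0,0,0],-0.2],[[0,0,0],[0,0,0],-0.2],[[0,0,0],[0,0,0],-0.2]]' >/dev/null; python3 w.py
python3 -m handwheel '[[[5,0,0],[0,0,0],-0.2],[[5,0,0],[0,0,0],-0.2],[[4,0,0],[0,0,0],-0.2],[[3,0,0],[0,0,0],-0.2],[[3,0,0],[0,0,0],-0.2],[[3,0,0],[0,0,0],-0.2],[[1,0,0],[0,0,0],-0.2],[[1,0,0],[0,0,0],-0.2]]' >/dev/null; python3 w.py
python3 -m handwheel '[[[1,0,0],[0,0,0],-0.2],[[1,0,0],[0,0,0],-0.2]]' >/dev/null; python3 w.py
python3 -m handwheel '[[[1,0,0],[0,0,0],-0.2],[[1,0,0],[0,0,0],-0.2]]' >/dev/null; python3 w.py
```

```text
t 20.35 dock xyz [-0.052  -0.1805  0.0299] az x 100.03 Rz [ 0.  0. -1.] F [-0.1117 -0.6053  0.4561] w 0.0549458659750994
t 21.02 dock xyz [-0.0523 -0.1555  0.0296] az x 99.93 Rz [ 0. -0. -1.] F [ 0.1769 -0.2012  0.2624] w 0.055209627955651035
t 21.18 dock xyz [-0.0523 -0.1537  0.0295] az x 99.91 Rz [-0.0001 -0.     -1.    ] F [ 0.6933  0.2376 -0.0358] w 0.055098348810773454
t 21.35 dock xyz [-0.0523 -0.1522  0.0295] az x 99.94 Rz [ 0.0001 -0.0008 -1.    ] F [ 1.1928 -6.7298  0.0497] w 0.05533153460392094
```

Contact comes at the same y as before (-0.152), so the tray is flush left. I'll give it one last small press, then retreat and check.

```bash
python3 -m handwheel '[[[1,0,0],[0,0,0],-0.2],[[0,0,0],[0,0,0],-0.2],[[-4,0,0],[0,0,0],-0.2],[[-10,0,0],[0,0,0],-0.2],[[-25,0,0],[0,0,0],-0.2],[[0,0,-30],[0,0,0],-0.2],[[0,0,-40],[0,0,0],-0.2],[[0,0,-40],[0,0,0],-0.2]]' >/dev/null
python3 -m handwheel '[[[-25,-30,0],[0,0,0],-0.2],[[-25,-30,0],[0,0,0],-0.2],[[-25,-30,0],[0,0,0],-0.2],[[-25,-30,0],[0,0,0],-0.2],[[-10,-30,0],[0,0,0],-0.2],[[0,0,0],[0,0,0],-0.2],[[0,0,0],[0,0,0],-0.2],[[0,0,0],[0,0,0],-0.2]]' >/dev/null; python3 w.py
python3 - <<'E'
from rig import *
import cv2,pickle
d=snapshot('top');pickle.dump(d,open('top5.pkl','wb'))
cv2.imwrite('pics/crop5.png',cv2.resize(d['frame'][115:190,170:270,::-1],None,fx=8,fy=8,interpolation=cv2.INTER_CUBIC))
E
```

```text
t 22.68 dock xyz [-0.2018 -0.2998  0.14  ] az x 99.86 Rz [ 0.0014  0.0001 -1.    ] F [-0.5974  0.3865  0.6258] w 0.05490977398022388
```

View pics/crop5.png

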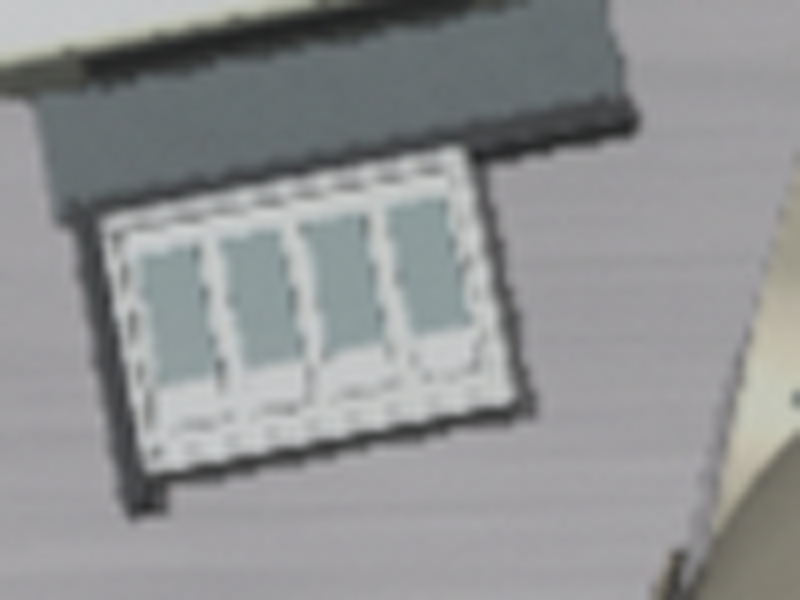

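The tray is square in the corner: its far side (100,212)-(465,150) lies along the back strip, and its left end (100,212)-(147,475) along the left strip. The hand is clear, so I'm handing in.

```bash
python3 -c "
from rig import *
print(close_job())"
```

```text
the job is handed in; nothing more can be done
None
```

I pushed the tray home into the corner stop, flush against both strips by contact force and the last top view, and handed the job in at about 23 s with the hand clear; the judge's verdict was not shown.

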